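# Slide the pastry carton through the bench guard

## Task

Push the flat pastry carton along the worktop, long way on, through the opening in the low steel bench guard, until the whole carton lies past the guard on the left-hand side (as the robot sees it). It is only pushed with the fingers: it stays flat on the worktop, is never lifted or tipped and does not go round the guard, and the drum and the spice jar standing nearby stay where they are.

Things in the scene. Friction and masses are not known exactly. Their poses are not given: they have to be found in the camera images.
- guard: Low steel bench guard, screwed down: two bars in one line, 42 mm high, at most 18 mm thick (y -9 to +9; 4 mm high foot flanges y -18 to +18), with an opening 122 mm wide between them. Origin: centre of the opening, on the worktop. x along the bars, away from the robot (bars: x -135 to -61 and +61 to +135 mm). y straight through the opening, to the left-hand side where the carton has to go.
- carton: Flat pastry carton, white and green, 112 mm (x; 114 over the solid sides) by 206 mm (y, the long way) by 46 mm high, 0.3 to 0.6 kg. Starts on the right (-y) of the guard, up to 45 mm out of line to either side and 15 degrees askew, +y end towards the guard. Origin: centre of its underside; z up. Keep off the fixed saucepan behind it (from world x 0.64, y -0.2; its handle ends at 0.68, -0.03).
- corner_a (a point): bottom corner of the carton, at x +56, y +103 mm in the carton's frame
- corner_b (a point): bottom corner of the carton, at x -56, y +103 mm in the carton's frame
- corner_c (a point): bottom corner of the carton, at x +56, y -103 mm in the carton's frame
- corner_d (a point): bottom corner of the carton, at x -56, y -103 mm in the carton's frame
- drum: bystander: yellow card drum with a white lid, 75 mm across, 96 mm high, standing on the worktop beyond the work, at the back or the left; origin at the centre of its underside. Loose; leave it alone.
- thyme: bystander: spice jar with a green label and a black cap, 51 mm across, 112 mm high, standing on the worktop beyond the work, at the back or the left; origin at the centre of its underside. Loose; leave it alone.

How it is judged (in metres and radians):
On the way:
1. the carton is half way through the opening, between the two bars (x of carton in the frame of guard between -0.02 and 0.02 m and y of carton in the frame of guard between -0.06 and 0.06 m and height (world z) of carton below 0.01 m), for 0.1 s.
At the end, for the whole second after the job is handed in: All four bottom corners of the carton lie past the guard's steel (more than 9 mm beyond its centre line on the left-hand side); the carton lies flat on the worktop, at rest; the drum and the jar are within 30 mm of where they stood (y of each of corner_a, corner_b, corner_c, corner_d in the frame of guard above 0.009 m and height (world z) of carton between -0.01 and 0.01 m and angle between carton's own z axis and vertical below 0.06 rad and linear speed of carton below 0.01 m/s and distance of each of drum, thyme from where it was at the start of the episode below 0.03 m); the robot touches nothing.
It fails at once if the carton is lifted off the worktop or tipped (height (world z) of carton above 0.015 m or angle between carton's own z axis and vertical above 0.15 rad).
It fails at once if a bystander is moved by more than 30 mm or knocked over (distance of any of drum, thyme from where it was at the start of the episode above 0.03 m or angle between any of drum, thyme's own z axis and vertical above 0.5 rad).
It fails at once if the carton is pushed with the arm or the gripper's body instead of the fingers (contact force between the arm and carton above 5 N).
It also fails if it takes over 72 s, if anything falls off the work surface, if the arm or the gripper's body presses on something with over 40 N, if the wrist force passes 120 N, or if a joint passes its speed limit or range.

## Robot

A 6-joint arm with a two-finger parallel gripper is mounted at the origin on a cart in front of the work surface, level with it; the furniture and walls round the work are solid. World frame = base frame: x ahead of the robot, y to its left, z up, the work surface at z = 0. Lengths are in mm, angles in rad, forces in N, time in s.
With the tool pointing down it reaches from about 275 to 1000 mm from the base axis. Payload 8.4 kg.
Tool frame: the origin (TCP) lies midway between the tips of the shut fingers; the grasp point (between the pads) lies 19 mm behind it; z points along the fingers, y is the line along which they close (so a half turn about z gives the same grasp; the last joint's range is limited). The gripper opens to 85 mm and grips with 20 to 120 N. Pads are 22 mm wide; open, the fingers measure 114 mm over their backs; the gripper's body (76 mm by 85 mm) begins 54 mm behind the grasp point. The pads swing forward as they close: fully open they stand 13 mm farther back than shut.
Start: joints at [-1.321, 0.353, 1.633, -0, 1.155, -0.002], TCP at [155.716, -605.294, 231.281] pointing down, gripper open.
Joint ranges: [-2.63, 2.63], [-0.92, 2.1], [0.06, 2.66], [-1.3, 4.44], [0, 2.69], [-3.02, 3.02]. Speed limits (rad/s): [2.22, 2.22, 2.79, 3.14, 3.14, 3.14].

## Interface

Orientations are given as [roll, pitch, yaw] about the fixed x, y, z axes, in that order (R = Rz(yaw) Ry(pitch) Rx(roll)).
In Python, from rig import telemetry, optics, r gives the robot as it stands.
- The arm moves only by the tool play_rows, never from a script. Its arguments are lists of equal length, an entry for each row: "dp": the shift along the tool's x, y, z in units of 40 mm (1.0 is 40 mm), a list of three; "rot": the turn, a rotation vector about the tool's x, y, z in units of 6 degrees (1.0 is 6 degrees), a list of three. In form: {"dp": [[tx, ty, tz], ...], "rot": [[ax, ay, az], ...]}. A call has 1 to 5 rows; each row is the pose to reach, as a shift and turn from the pose commanded when the call began, along the tool's axes at that moment; what a row does not reach only later rows make up. A row lasts 1/12 s, in which the tool goes at most 41.7 mm and 7.16 degrees, less where a joint would pass 70% of its speed; a pose out of reach is approached as far as the arm can. A call with a gripper value outside its range is refused whole. "fingers" is the opening, from 0 (shut) to 1 (fully open), set as the call begins (left out, the last holds). The fingers move at their own pace and stop on an object; "grip_force" is the grip in N (left out, the last holds). Time passes only in rows, so rows that repeat a pose let the fingers close. It gives the time, the measured TCP pose, the force, the opening and the grip force at its end, in the units of the state.
- telemetry.sense(): the state, without advancing time (a new reading comes with each control period).
- optics.grab_frame(name): name is "side" or "top"; returns a dict with "color" (480x640x3 uint8, red, green, blue), "mtx" (3x3 intrinsics, pixels), "R" (3x3) and "t" (3): a world point X has camera coordinates R X + t. Camera axes: x right, y down, z forward; pixel columns grow to the right and rows downward; lengths in mm; the calibration is good to about 2 mm. A picture is of the moment at which its call begins. There is no depth.
- r.sign_off(): hands the job in; it is judged then, once.
The state is a dict: "clock": time; "qpos": joint angles; "qvel": joint speeds; "joint_efforts": joint torques, N m; "eef_pos": TCP position; "tcp_rot": TCP orientation; "contact_force": force on the tool from outside, world axes, zero at the start; "wrist_torque": the same for the moment, N m; "opening": opening from 0.0 (shut) to 1.0 (fully open); "grasp_force": force on a finger pad.
Only numpy, scipy, OpenCV 4.12 (cv2) and the standard library are available. Lean on these libraries where they do the work, as an engineer would, in place of code of your own. Each camera call takes 0.05 s, during which the arm holds its last target. There are 200 camera calls.

## Working session

There is one attempt and no reset: what is moved stays moved. The work goes in short steps, Python scripts to look and compute and a tool call to move; the robot and the scene stay as the last step left them, time stands still between calls to the robot, and variables do not carry over. Pictures are saved under pics/ and viewed, at most 10 in all, crops included, and the job is handed in when it is done.

Besides the shell and the picture viewer there is one more tool, called after ">>>" by a JSON object that holds its "api" and its "payload", one argument or row to a line. play_rows: Moves the arm, as the interface text tells. Its arguments: {"type":"object","properties":{"dp":{"type":"array"},"rot":{"type":"array"},"fingers":{"type":"number"},"grip_force":{"type":"number"}},"required":["dp","rot"]}

```bash
mkdir -p pics; python3 - <<'E'
from rig import telemetry, optics, r
import cv2,numpy as np
s=telemetry.sense(); print({k:np.round(v,3).tolist() for k,v in s.items()})
for n in("top","side"):
    f=optics.grab_frame(n); cv2.imwrite(f"pics/{n}0.png",f["color"][:,:,::-1]); np.savez(f"{n}0.npz",**f)
    print(n,np.round(f["mtx"],1).tolist(),np.round(f["R"],3).tolist(),np.round(f["t"],1).tolist())
E
```

```text
{'clock': 0.0, 'qpos': [-1.321, 0.354, 1.634, 0.0, 1.155, -0.002], 'qvel': [0.002, 0.001, 0.001, 0.0, 0.001, 0.001], 'joint_efforts': [0.002, -60.525, -34.206, 0.0, 0.009, -0.0], 'eef_pos': [155.581, -604.812, 230.535], 'tcp_rot': [-3.14, -0.0, 0.252], 'contact_force': [0.445, -0.468, 0.825], 'wrist_torque': [-0.003, 0.022, 0.008], 'grasp_force': 0.0, 'opening': 1.003}
top [[462.2, 0.0, 318.3], [0.0, 462.2, 243.7], [0.0, 0.0, 1.0]] [[0.008, -0.999, -0.032], [-0.994, -0.004, -0.112], [0.112, 0.032, -0.993]] [164.7, 581.2, 1031.7]
side [[434.0, 0.0, 321.8], [0.0, 434.0, 241.5], [0.0, 0.0, 1.0]] [[0.994, -0.103, -0.023], [-0.079, -0.589, -0.804], [0.069, 0.802, -0.594]] [-560.0, 194.5, 774.1]
```

View pics/top0.png

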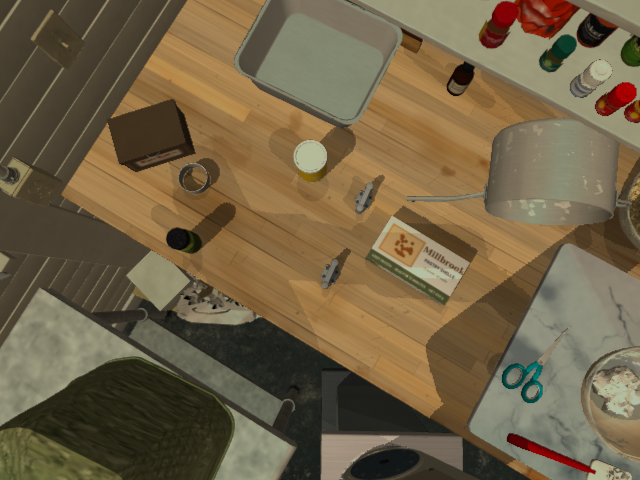

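View pics/side0.png

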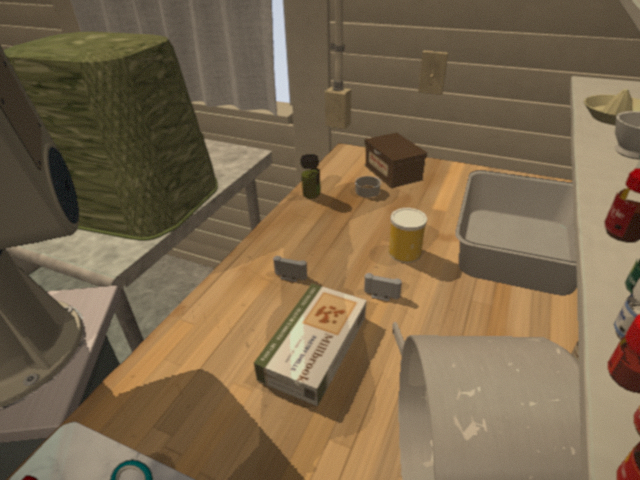

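The top view shows the carton at about (421,257), the guard bars at (365,197) and (331,272), the drum at (310,160) and the jar at (182,240). In the side view the carton is at (313,345), with the bars at (291,268) and (383,287). Next I'll zoom in on the top view and measure.

```bash
cat > h.py <<'E'
import numpy as np,cv2
from rig import telemetry, optics, r
def ray(f,px,z):
    p=cv2.undistortPoints(np.array(px,float).reshape(-1,1,2),f["mtx"],None)[:,0]
    d=np.c_[p,np.ones(len(p))]@f["R"]; c=-f["R"].T@f["t"]
    return (c+d*((z-c[2])/d[:,2])[:,None])[:,:2]
E
python3 - <<'E'
from h import *
f=dict(np.load("top0.npz")); im=f["color"]
hsv=cv2.cvtColor(im,cv2.COLOR_RGB2HSV)
g=np.zeros(im.shape[:2],np.uint8)
grey=((hsv[...,1]<60)&(hsv[...,2]>60)).astype(np.uint8)
green=((hsv[...,0]>30)&(hsv[...,0]<80)&(hsv[...,1]>50)).astype(np.uint8)
for nm,m,(x0,y0,x1,y1) in (("bars",grey,(310,170,385,300)),("cart",grey|green,(362,205,480,310))):
    q=np.zeros_like(m); q[y0:y1,x0:x1]=m[y0:y1,x0:x1]
    for c in cv2.findContours(q,0,2)[0]:
        if cv2.contourArea(c)>60: print(nm,cv2.contourArea(c),np.round(cv2.boxPoints(cv2.minAreaRect(c))).tolist())
    g|=q*255
a=im[165:315,310:490,::-1]; b=a.copy()
cs,_=cv2.findContours(g[165:315,310:490],0,2)
a=cv2.resize(a,None,fx=4,fy=4,interpolation=cv2.INTER_CUBIC); cv2.drawContours(a,[c*4+2 for c in cs],-1,(0,0,255),1)
cv2.imwrite("pics/crop1.png",a)
E
```

```text
bars 194.0 [[317.0, 284.0], [330.0, 256.0], [339.0, 260.0], [326.0, 288.0]]
bars 256.5 [[351.0, 209.0], [365.0, 180.0], [378.0, 186.0], [363.0, 216.0]]
cart 1424.5 [[365.0, 258.0], [383.0, 228.0], [462.0, 275.0], [445.0, 304.0]]
cart 168.5 [[382.0, 232.0], [382.0, 216.0], [420.0, 217.0], [419.0, 233.0]]
```

View pics/crop1.png

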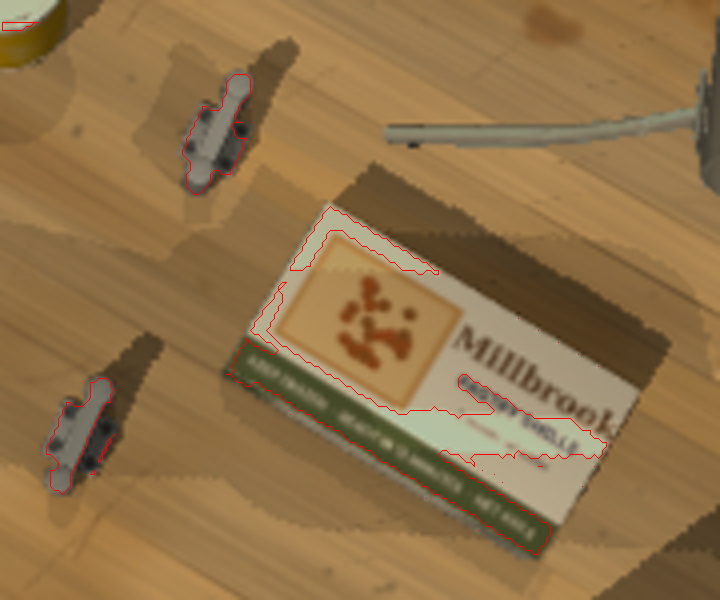

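The 4x crop shows the carton's top corners at about (330,205) and (638,390), with the green strip's outer edge from (225,372) to (537,557). The bar tops run (238,83)–(196,184) and (99,388)–(60,482). I'll check these against the given sizes.

```bash
python3 - <<'E'
from h import *
f=dict(np.load("top0.npz")); C=lambda p:np.array(p,float)/4+[310,165]-.4
P=ray(f,C([(330,205),(638,390),(537,557),(225,372),(560,522),(248,332)]),46)
d=lambda a,b:round(float(np.linalg.norm(P[a]-P[b])),1)
print(P.round(1).tolist(),"long",d(0,1),d(3,2),"wide",d(0,3),d(1,2),"wide to inner",d(0,5),d(1,4))
B=ray(f,C([(243,76),(193,190),(104,381),(57,491)]),42)
print("bars",B.round(1).tolist(),np.linalg.norm(B[0]-B[1]),np.linalg.norm(B[1]-B[2]),np.linalg.norm(B[3]-B[2]),np.linalg.norm(B[3]-B[0]))
v=B[0]-B[3];gx=v/np.linalg.norm(v);gy=np.array([-gx[1],gx[0]]);o=B.mean(0)
print("guard",o,"yaw",np.degrees(np.arctan2(gx[1],gx[0])))
c=P[:4].mean(0); ly=(P[0]+P[3]-P[1]-P[2]);ly/=np.linalg.norm(ly)
print("carton",c,"yaw",np.degrees(np.arctan2(-ly[0],ly[1])),"in guard",gx@(c-o),gy@(c-o))
for n,p,z in(("drum",(310,155),96),("jar",(179,238),112)):
    q=ray(f,[p],z)[0];print(n,q,gx@(q-o),gy@(q-o))
G=lambda x,y:(o+gx*x+gy*y).round(1)
print("gx",gx,"gy",gy)
# side check: project
fs=dict(np.load("side0.npz"))
for X in list(np.c_[P[:4],[46]*4])+list(np.c_[B,[42]*4]):
    u=fs["mtx"]@(fs["R"]@X+fs["t"]);print((u[:2]/u[2]).round().tolist(),end=" ")
E
```

```text
[[643.8, -0.8], [538.6, -172.4], [444.9, -113.8], [547.6, 59.5], [464.4, -127.0], [570.5, 46.3]] long 201.2 201.5 wide 113.5 110.5 wide to inner 87.2 87.0
bars [[720.2, 48.1], [653.1, 77.2], [542.5, 128.1], [479.8, 154.5]] 73.14526295129752 121.78395205959144 68.036662864452 262.94018654040974
guard [598.90282685 101.96344088] yaw -23.86935018853592
carton [543.74831544 -56.89494798] yaw -31.087140603208894 in guard 13.845261047662447 -167.5897269735189
drum [771.97924238 186.10886314] 124.22363312912792 146.9843075666126
jar [582.71388761 467.52007526] -162.72769872022025 327.7398827844491
gx [ 0.91447055 -0.40465246] gy [0.40465246 0.91447055]
[365.0, 300.0] [317.0, 387.0] [254.0, 361.0] [310.0, 283.0] [400.0, 281.0] [363.0, 274.0] [305.0, 262.0] [274.0, 257.0]
```

```bash
cat >> h.py <<'E'
from scipy.spatial.transform import Rotation as Ro
def tri(ft,pt,fs,ps):
    M=lambda f:f["mtx"]@np.c_[f["R"],f["t"]]
    X=cv2.triangulatePoints(M(ft),M(fs),np.array(pt,float),np.array(ps,float));return (X[:3]/X[3]).ravel()
def rel(target,yaw_deg,tilt_deg=0):
    "dp (40 mm) and rot (6 deg) in the tool frame; tilt about tool x"
    s=telemetry.sense();R0=Ro.from_euler("xyz",s["tcp_rot"])
    R1=Ro.from_euler("xyz",[180,0,yaw_deg],degrees=True)*Ro.from_euler("x",tilt_deg,degrees=True)
    dp=R0.inv().apply(np.array(target)-s["eef_pos"])/40;rv=np.degrees((R0.inv()*R1).as_rotvec())/6
    print("dp",dp.round(3).tolist(),"rot",rv.round(3).tolist(),"at",np.round(s["eef_pos"],1).tolist(),"F",np.round(s["contact_force"],1).tolist())
E
python3 - <<'E'
from h import *
ft=dict(np.load("top0.npz"));fs=dict(np.load("side0.npz"))
print("handle tip",tri(ft,(408,199),fs,(394,323)))
print("carton corner",tri(ft,(392.1,215.9),fs,(367,298)))
rel((634,-66,231),59)
E
```

```text
handle tip [688.42089595 -41.33297516  23.33019835]
carton corner [ 6.44750021e+02 -3.63169884e-01  5.05612240e+01]
dp [14.94, -10.067, 0.003] rot [-0.012, -0.005, -7.429] at [155.6, -604.9, 230.6] F [-0.2, 0.7, 0.7]
```

```bash
python3 - <<'E'
import cv2
a=cv2.imread("pics/side0.png")[230:410,240:440]
cv2.imwrite("pics/crop2.png",cv2.resize(a,None,fx=3,fy=3,interpolation=cv2.INTER_CUBIC))
E
```

```text
(no output)
```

View pics/crop2.png

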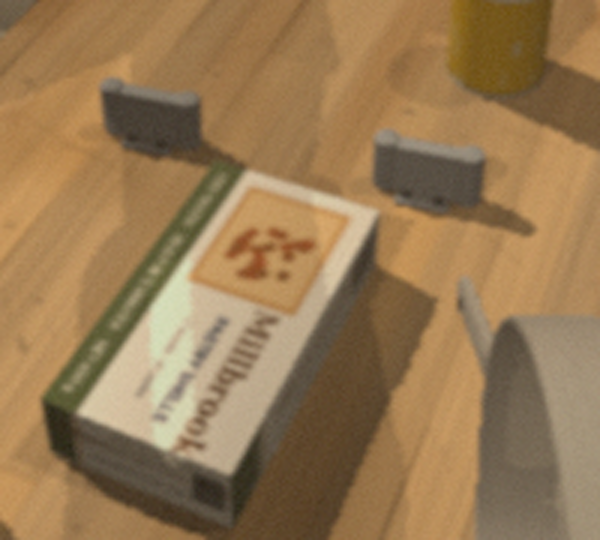

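The side crop shows the handle tip at about (463,285). It sits low, around z 25, so only the fingers have to stay clear of it. The carton's front end sits about 27 mm too far out and 7° askew, so I'll nudge its far side near the front first.

>>> {"api": "play_rows", "payload": {
  "dp": [
    [0.75, -0.5, 0],
    [1.5, -1.0, 0],
    [2.24, -1.51, 0],
    [2.98, -2.01, 0],
    [3.73, -2.52, 0]
  ],
  "rot": [
    [0, 0, 0],
    [0, 0, 0],
    [0, 0, 0],
    [0, 0, 0],
    [0, 0, 0]
  ],
  "fingers": 0
}}

```text
clock: 0.52
eef_pos: [275.7, -469.0, 230.9]
tcp_rot: [-3.141, 0.0, 0.251]
contact_force: [0.3, -0.2, -0.3]
opening: 0.302
grasp_force: 0.0
```

>>> {"api": "play_rows", "payload": {
  "dp": [
    [0.75, -0.5, 0],
    [1.5, -1.0, 0],
    [2.24, -1.51, 0],
    [2.98, -2.01, 0],
    [3.73, -2.52, 0]
  ],
  "rot": [
    [0, 0, 0],
    [0, 0, 0],
    [0, 0, 0],
    [0, 0, 0],
    [0, 0, 0]
  ]
}}

```text
clock: 0.93
eef_pos: [395.2, -334.1, 231.1]
tcp_rot: [-3.141, 0.0, 0.252]
contact_force: [0.6, -1.0, -0.0]
opening: 0.001
grasp_force: 0.0
```

>>> {"api": "play_rows", "payload": {
  "dp": [
    [0.75, -0.5, 0],
    [1.5, -1.0, 0],
    [2.24, -1.51, 0],
    [2.98, -2.01, 0],
    [3.73, -2.52, 0]
  ],
  "rot": [
    [0, 0, 0],
    [0, 0, 0],
    [0, 0, 0],
    [0, 0, 0],
    [0, 0, 0]
  ]
}}

```text
clock: 1.35
eef_pos: [514.6, -199.3, 231.1]
tcp_rot: [-3.141, 0.0, 0.252]
contact_force: [0.2, -1.3, 0.7]
opening: -0.003
grasp_force: 0.0
```

>>> {"api": "play_rows", "payload": {
  "dp": [
    [0.75, -0.5, 0],
    [1.5, -1.0, 0],
    [2.24, -1.51, 0],
    [2.98, -2.01, 0],
    [3.73, -2.52, 0]
  ],
  "rot": [
    [0, 0, 0],
    [0, 0, 0],
    [0, 0, 0],
    [0, 0, 0],
    [0, 0, 0]
  ]
}}

```text
clock: 1.77
eef_pos: [633.9, -64.5, 230.9]
tcp_rot: [-3.141, 0.001, 0.252]
contact_force: [0.2, 0.4, -0.2]
opening: 0.003
grasp_force: 0.0
```

>>> {"api": "play_rows", "payload": {
  "dp": [
    [0, 0, 0],
    [0, 0, 0],
    [0, 0, 0],
    [0, 0, 0],
    [0, 0, 0]
  ],
  "rot": [
    [0, 0, -1],
    [0, 0, -2],
    [0, 0, -3],
    [0, 0, -4],
    [0, 0, -5]
  ]
}}

```text
clock: 2.18
eef_pos: [633.0, -65.9, 230.7]
tcp_rot: [-3.141, 0.001, 0.781]
contact_force: [0.5, 0.2, 0.6]
opening: -0.001
grasp_force: 0.0
```

>>> {"api": "play_rows", "payload": {
  "dp": [
    [0, 0, 0],
    [0, 0, 0],
    [0, 0, 0],
    [0, 0, 0]
  ],
  "rot": [
    [0, 0, -1],
    [0, 0, -2],
    [0, 0, -2.43],
    [0, 0, -2.43]
  ]
}}

```text
clock: 2.52
eef_pos: [633.0, -66.1, 230.8]
tcp_rot: [-3.141, 0.0, 1.032]
contact_force: [-0.4, 0.0, -0.8]
opening: 0.002
grasp_force: 0.0
```

>>> {"api": "play_rows", "payload": {
  "dp": [
    [0, 0, 0.9],
    [0, 0, 1.8],
    [0, 0, 2.7],
    [0, 0, 3.6],
    [0, 0, 4.2]
  ],
  "rot": [
    [0, 0, 0],
    [0, 0, 0],
    [0, 0, 0],
    [0, 0, 0],
    [0, 0, 0]
  ]
}}

```text
clock: 2.93
eef_pos: [631.4, -65.9, 59.8]
tcp_rot: [-3.138, 0.001, 1.028]
contact_force: [-0.8, 0.8, 0.2]
opening: -0.003
grasp_force: 0.0
```

>>> {"api": "play_rows", "payload": {
  "dp": [
    [0, 0, 0.3],
    [0, 0, 0.6],
    [0, 0, 0.9],
    [0, 0, 1.0],
    [0, 0, 1.0]
  ],
  "rot": [
    [0, 0, 0],
    [0, 0, 0],
    [0, 0, 0],
    [0, 0, 0],
    [0, 0, 0]
  ]
}}

```text
clock: 3.35
eef_pos: [633.3, -66.1, 23.1]
tcp_rot: [-3.141, 0.0, 1.03]
contact_force: [0.0, 0.2, -0.0]
opening: -0.001
grasp_force: 0.0
```

>>> {"api": "play_rows", "payload": {
  "dp": [
    [0, -0.1, 0],
    [0, -0.2, 0],
    [0, -0.3, 0],
    [0, -0.35, 0],
    [0, -0.4, 0]
  ],
  "rot": [
    [0, 0, 0],
    [0, 0, 0],
    [0, 0, 0],
    [0, 0, 0],
    [0, 0, 0]
  ]
}}

```text
clock: 3.77
eef_pos: [620.5, -57.8, 24.4]
tcp_rot: [3.139, -0.001, 1.03]
contact_force: [2.8, -0.6, 2.4]
opening: 0.006
grasp_force: 1.6
```

>>> {"api": "play_rows", "payload": {
  "dp": [
    [0, -0.06, 0],
    [0, -0.12, 0],
    [0, -0.18, 0],
    [0, -0.24, 0],
    [0, -0.3, 0]
  ],
  "rot": [
    [0, 0, 0],
    [0, 0, 0],
    [0, 0, 0],
    [0, 0, 0],
    [0, 0, 0]
  ]
}}

```text
clock: 4.18
eef_pos: [609.2, -51.6, 23.4]
tcp_rot: [3.141, -0.0, 1.03]
contact_force: [3.4, -1.4, 1.9]
opening: 0.0
grasp_force: 1.6
```

```bash
python3 - <<'E'
from h import *
f=optics.grab_frame("top"); np.savez("top1.npz",**f)
a=f["color"][165:315,310:490,::-1]
cv2.imwrite("pics/crop3.png",cv2.resize(a,None,fx=4,fy=4,interpolation=cv2.INTER_CUBIC))
E
```

```text
(no output)
```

View pics/crop3.png

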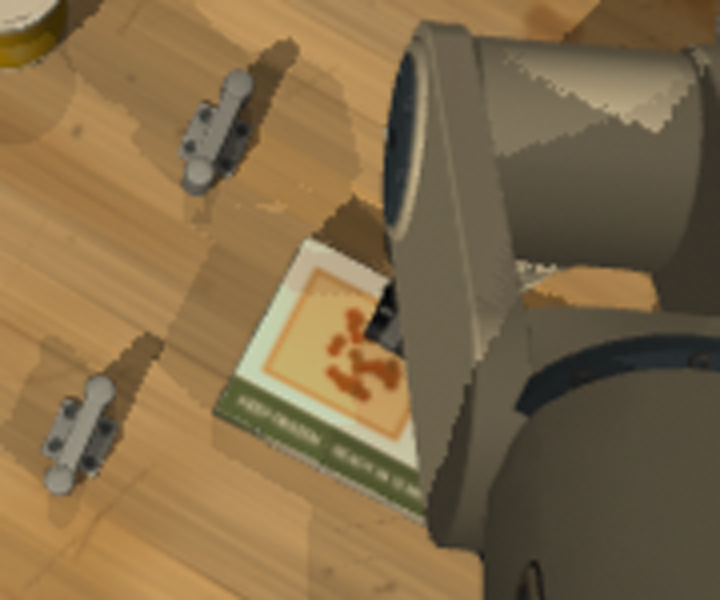

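The crop shows the carton's front corners at (310,238) and (215,411), with the near edge running to (425,520).

```bash
cat >> h.py <<'E'
O=np.array([598.9,102.0]);GX=np.array([.9145,-.4047]);GY=np.array([.4047,.9145])
def ing(p):p=np.asarray(p)-O;return np.array([p@GX,p@GY])
E
python3 - <<'E'
from h import *
f=dict(np.load("top1.npz"));P=ray(f,np.array([(310,238),(215,411),(425,520)],float)/4+[309.6,164.6],46)
q=[ing(p) for p in P];print(np.round(q,1).tolist(),np.linalg.norm(P[0]-P[1]))
w=q[0]-q[1];print("yaw front",np.degrees(np.arctan2(w[1],w[0])));w=q[1]-q[2];print("yaw side",np.degrees(np.arctan2(-w[0],w[1])))
E
```

```text
[[60.5, -73.0], [-52.3, -63.4], [-60.1, -195.1]] 113.19916000314805
yaw front -4.895097842047931
yaw side -3.4200312540736255
```

>>> {"api": "play_rows", "payload": {
  "dp": [
    [0, 0.2, 0],
    [0, 0.5, 0],
    [0, 0.5, -1.0],
    [0, 0.5, -2.0],
    [0, 0.5, -3.0]
  ],
  "rot": [
    [0, 0, 0],
    [0, 0, 0],
    [0, 0, 0],
    [0, 0, 0],
    [0, 0, 0]
  ],
  "fingers": 0.6
}}

```text
clock: 4.65
eef_pos: [625.1, -62.2, 143.0]
tcp_rot: [-3.137, 0.002, 1.03]
contact_force: [0.6, 0.5, 0.5]
opening: 0.6
grasp_force: 0.0
```

```bash
python3 - <<'E'
from h import *
t=O-5*GX-302*GY; print(t); rel((*t,140),66.1)
E
```

```text
[ 472.1081 -172.1555]
dp [-4.326, -1.861, 0.092] rot [-0.043, 0.017, -1.185] at [625.1, -62.2, 143.0] F [0.6, 0.5, 0.5]
```

>>> {"api": "play_rows", "payload": {
  "dp": [
    [-0.86, -0.37, 0],
    [-1.73, -0.74, 0],
    [-2.6, -1.12, 0],
    [-3.46, -1.49, 0],
    [-4.33, -1.86, 0]
  ],
  "rot": [
    [0, 0, -0.24],
    [0, 0, -0.48],
    [0, 0, -0.72],
    [0, 0, -0.96],
    [0, 0, -1.19]
  ]
}}

```text
clock: 5.07
eef_pos: [471.3, -172.7, 142.9]
tcp_rot: [-3.14, 0.0, 1.156]
contact_force: [0.0, -0.4, -0.6]
opening: 0.606
grasp_force: 0.0
```

>>> {"api": "play_rows", "payload": {
  "dp": [
    [0, 0, 0],
    [0, 0, 0.8],
    [0, 0, 1.6],
    [0, 0, 2.4],
    [0, 0, 2.9]
  ],
  "rot": [
    [0, 0, 0],
    [0, 0, 0],
    [0, 0, 0],
    [0, 0, 0],
    [0, 0, 0]
  ]
}}

```text
clock: 5.48
eef_pos: [471.8, -171.7, 24.5]
tcp_rot: [-3.138, 0.0, 1.154]
contact_force: [-0.1, -0.0, 0.5]
opening: 0.606
grasp_force: 0.0
```

>>> {"api": "play_rows", "payload": {
  "dp": [
    [0, 0, 0.2],
    [0, 0, 0.4],
    [0, 0, 0.4],
    [0.1, 0, 0.4],
    [0.2, 0, 0.4]
  ],
  "rot": [
    [0, 0, 0],
    [0, 0, 0],
    [0, 0, 0],
    [0, 0, 0],
    [0, 0, 0]
  ]
}}

```text
clock: 5.9
eef_pos: [477.6, -164.9, 12.3]
tcp_rot: [3.14, -0.0, 1.154]
contact_force: [0.4, -0.6, 0.2]
opening: 0.595
grasp_force: 0.0
```

>>> {"api": "play_rows", "payload": {
  "dp": [
    [0.1, 0, 0],
    [0.2, 0, 0],
    [0.3, 0, 0],
    [0.4, 0, 0],
    [0.5, 0, 0]
  ],
  "rot": [
    [0, 0, 0],
    [0, 0, 0],
    [0, 0, 0],
    [0, 0, 0],
    [0, 0, 0]
  ]
}}

```text
clock: 6.32
eef_pos: [485.3, -146.4, 11.7]
tcp_rot: [3.141, 0.0, 1.155]
contact_force: [-0.3, -2.3, 1.8]
opening: 0.602
grasp_force: 1.5
```

>>> {"api": "play_rows", "payload": {
  "dp": [
    [0.1, 0, 0],
    [0.2, 0, 0],
    [0.3, 0, 0],
    [0.4, 0, 0],
    [0.5, 0, 0]
  ],
  "rot": [
    [0, 0, 0],
    [0, 0, 0],
    [0, 0, 0],
    [0, 0, 0],
    [0, 0, 0]
  ]
}}

```text
clock: 6.73
eef_pos: [493.0, -127.9, 11.3]
tcp_rot: [-3.142, 0.0, 1.154]
contact_force: [-1.0, -3.8, 1.9]
opening: 0.598
grasp_force: 1.7
```

```bash
python3 - <<'E'
from h import *
s=telemetry.sense();print(ing(s["eef_pos"][:2]))
f=optics.grab_frame("top"); np.savez("top2.npz",**f)
a=f["color"][165:315,310:490,::-1]
cv2.imwrite("pics/crop4.png",cv2.resize(a,None,fx=4,fy=4,interpolation=cv2.INTER_CUBIC))
E
```

```text
[  -3.81528536 -253.13048388]
```

View pics/crop4.png

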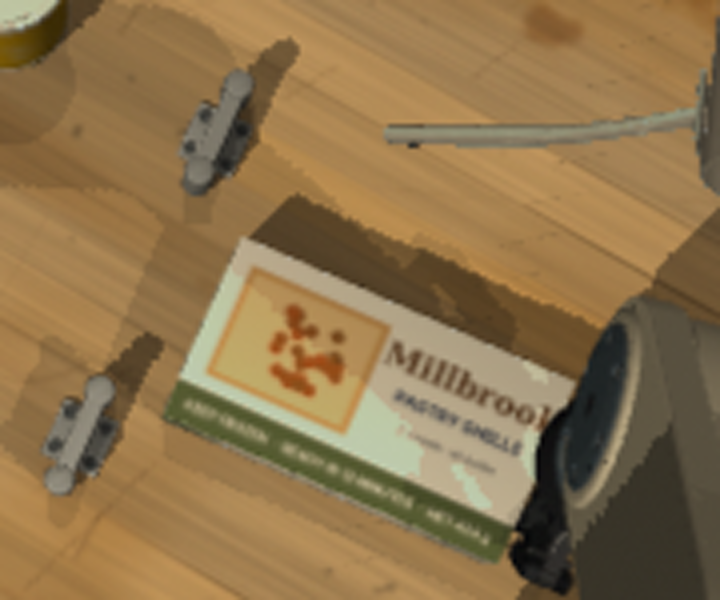

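The crop shows front corners at (247,238) and (166,419), the near-rear corner at (497,560), and the far edge running to (578,378).

```bash
python3 - <<'E'
from h import *
f=dict(np.load("top2.npz"));P=ray(f,np.array([(247,238),(166,419),(497,560),(578,378)],float)/4+[309.6,164.6],46)
q=[ing(p) for p in P];print(np.round(q,1).tolist(),np.linalg.norm(P[0]-P[1]))
w=q[0]-q[1];print("yaw front",np.degrees(np.arctan2(w[1],w[0])))
for a,b in((1,2),(0,3)):
  w=q[a]-q[b];print("yaw side",np.degrees(np.arctan2(-w[0],w[1])))
E
```

```text
[[45.9, -40.2], [-67.8, -39.9], [-64.2, -240.2], [48.5, -242.2]] 113.6787964036598
yaw front -0.15964803829188984
yaw side 1.0381248494595978
yaw side 0.7309952747743199
```

It's straight now, but about 9.5 mm too far towards the robot. I'll square it up from the near long side, using both open fingers as a fence.

>>> {"api": "play_rows", "payload": {
  "dp": [
    [-0.3, 0, 0],
    [-0.6, 0, 0],
    [-0.6, 0, -1.0],
    [-0.6, 0, -2.0],
    [-0.6, 0, -3.0]
  ],
  "rot": [
    [0, 0, 0],
    [0, 0, 0],
    [0, 0, 0],
    [0, 0, 0],
    [0, 0, 0]
  ],
  "fingers": 1
}}

```text
clock: 7.2
eef_pos: [481.4, -151.0, 131.7]
tcp_rot: [-3.138, 0.0, 1.153]
contact_force: [0.9, -0.3, 0.9]
opening: 0.998
grasp_force: 0.0
```

>>> {"api": "play_rows", "payload": {
  "dp": [
    [0, 0, 0],
    [0, 0, 0],
    [0, 0, 0],
    [0, 0, 0],
    [0, 0, 0]
  ],
  "rot": [
    [0, 0, 1.1],
    [0, 0, 2.2],
    [0, 0, 3.3],
    [0, 0, 4.4],
    [0, 0, 5.5]
  ]
}}

```text
clock: 7.62
eef_pos: [482.2, -151.1, 131.2]
tcp_rot: [-3.141, 0.0, 0.572]
contact_force: [0.3, 0.1, -0.4]
opening: 0.998
grasp_force: 0.0
```

>>> {"api": "play_rows", "payload": {
  "dp": [
    [0, 0, 0],
    [0, 0, 0],
    [0, 0, 0],
    [0, 0, 0],
    [0, 0, 0]
  ],
  "rot": [
    [0, 0, 1.1],
    [0, 0, 2.2],
    [0, 0, 3.3],
    [0, 0, 4.4],
    [0, 0, 5.5]
  ]
}}

```text
clock: 8.03
eef_pos: [482.2, -151.1, 131.0]
tcp_rot: [-3.141, 0.001, -0.004]
contact_force: [-0.4, -0.4, -0.3]
opening: 0.999
grasp_force: 0.0
```

```bash
python3 - <<'E'
from h import *
t=O-100*GX-141*GY; rel((*t,140),-23.9)
E
```

```text
dp [-0.811, -4.113, -0.223] rot [-0.002, 0.009, 3.946] at [482.2, -151.1, 131.0] F [-0.4, -0.4, -0.3]
```

>>> {"api": "play_rows", "payload": {
  "dp": [
    [-0.16, -0.82, 0],
    [-0.32, -1.65, 0],
    [-0.49, -2.47, 0],
    [-0.65, -3.29, 0],
    [-0.81, -4.11, 0]
  ],
  "rot": [
    [0, 0, 0.8],
    [0, 0, 1.6],
    [0, 0, 2.4],
    [0, 0, 3.2],
    [0, 0, 3.95]
  ]
}}

```text
clock: 8.45
eef_pos: [449.2, 14.3, 131.1]
tcp_rot: [3.141, 0.001, -0.417]
contact_force: [0.1, -0.1, -0.0]
opening: 1.003
grasp_force: 0.0
```

>>> {"api": "play_rows", "payload": {
  "dp": [
    [0, 0, 0],
    [0, 0, 0.8],
    [0, 0, 1.6],
    [0, 0, 2.4],
    [0, 0, 2.9]
  ],
  "rot": [
    [0, 0, 0],
    [0, 0, 0],
    [0, 0, 0],
    [0, 0, 0],
    [0, 0, 0]
  ]
}}

```text
clock: 8.87
eef_pos: [448.8, 13.0, 13.0]
tcp_rot: [3.141, 0.002, -0.411]
contact_force: [-0.8, 0.5, -0.2]
opening: 1.0
grasp_force: 0.0
```

>>> {"api": "play_rows", "payload": {
  "dp": [
    [0, 0, 0.2],
    [0.1, 0, 0.2],
    [0.2, 0, 0.2],
    [0.3, 0, 0.2],
    [0.4, 0, 0.2]
  ],
  "rot": [
    [0, 0, 0],
    [0, 0, 0],
    [0, 0, 0],
    [0, 0, 0],
    [0, 0, 0]
  ]
}}

```text
clock: 9.28
eef_pos: [466.7, 7.3, 8.6]
tcp_rot: [-3.14, -0.002, -0.411]
contact_force: [-0.2, -0.0, -0.7]
opening: 0.999
grasp_force: 0.0
```

```bash
python3 - <<'E'
from h import *
s=telemetry.sense();print(ing(s["eef_pos"][:2]))
t=O-68.5*GX-141*GY; rel((*t,6),-23.9)
E
```

```text
[ -82.55056885 -140.12185243]
dp [0.351, 0.024, 0.066] rot [-0.011, -0.024, 0.056] at [466.7, 7.3, 8.6] F [-0.2, -0.0, -0.7]
```

>>> {"api": "play_rows", "payload": {
  "dp": [
    [0.09, 0, 0],
    [0.18, 0, 0],
    [0.27, 0, 0],
    [0.35, 0, 0],
    [0.35, 0, 0]
  ],
  "rot": [
    [0, 0, 0],
    [0, 0, 0.05],
    [0, 0, 0.05],
    [0, 0, 0.05],
    [0, 0, 0.05]
  ]
}}

```text
clock: 9.7
eef_pos: [478.4, 1.9, 7.4]
tcp_rot: [-3.141, -0.0, -0.416]
contact_force: [-0.3, 0.2, 0.1]
opening: 1.001
grasp_force: 0.0
```

```bash
python3 - <<'E'
from h import *
s=telemetry.sense();print(ing(s["eef_pos"][:2]))
f=optics.grab_frame("top"); np.savez("top3.npz",**f)
a=f["color"][165:315,310:490,::-1]
cv2.imwrite("pics/crop5.png",cv2.resize(a,None,fx=4,fy=4,interpolation=cv2.INTER_CUBIC))
E
```

```text
[ -69.74615238 -140.29256868]
```

View pics/crop5.png

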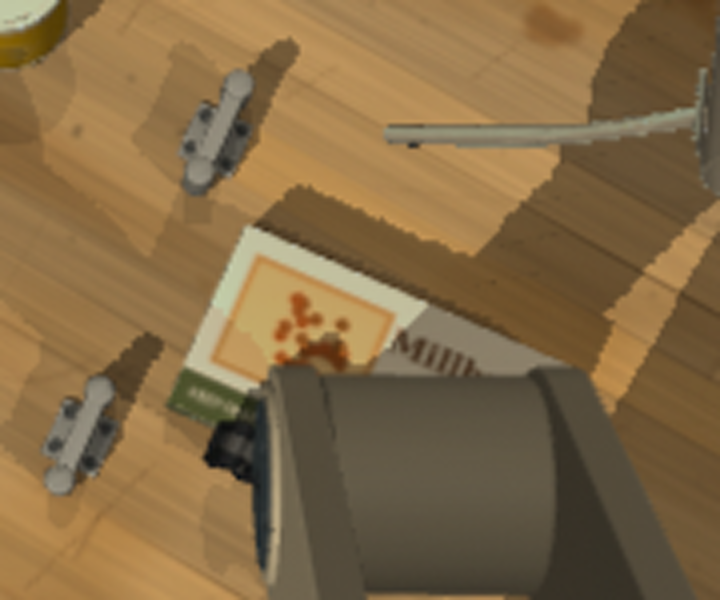

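The crop shows front corners at (250,226) and (168,406), and the far edge reaching (560,362).

```bash
python3 - <<'E'
from h import *
f=dict(np.load("top3.npz"));P=ray(f,np.array([(250,226),(168,406),(560,362)],float)/4+[309.6,164.6],46)
q=[ing(p) for p in P];print(np.round(q,1).tolist(),np.linalg.norm(P[0]-P[1]))
w=q[0]-q[1];print("yaw front",np.degrees(np.arctan2(w[1],w[0])))
w=q[0]-q[2];print("yaw side",np.degrees(np.arctan2(-w[0],w[1])))
rel((*(O-68.5*GX-141*GY),6),-23.9)
E
```

```text
[[53.0, -39.0], [-60.6, -38.0], [52.7, -229.5]] 113.54105877068866
yaw front -0.530345933567368
yaw side -0.07076544384301606
dp [0.032, 0.02, 0.034] rot [-0.002, -0.007, 0.008] at [478.3, 2.0, 7.4] F [0.3, -0.2, -1.4]
```

>>> {"api": "play_rows", "payload": {
  "dp": [
    [0.04, 0, 0],
    [0.08, 0, 0],
    [0.08, 0, 0]
  ],
  "rot": [
    [0, 0, 0],
    [0, 0, 0],
    [0, 0, 0]
  ]
}}

```text
clock: 10.0
eef_pos: [480.7, 0.8, 7.2]
tcp_rot: [3.141, 0.0, -0.416]
contact_force: [-1.8, 0.1, 1.0]
opening: 1.0
grasp_force: 0.8
```

>>> {"api": "play_rows", "payload": {
  "dp": [
    [-0.3, 0, 0],
    [-0.7, 0, 0],
    [-0.7, 0, -1.0],
    [-0.7, 0, -2.0],
    [-0.7, 0, -3.0]
  ],
  "rot": [
    [0, 0, 0],
    [0, 0, 0],
    [0, 0, 0],
    [0, 0, 0],
    [0, 0, 0]
  ]
}}

```text
clock: 10.42
eef_pos: [453.5, 12.5, 128.0]
tcp_rot: [3.141, 0.002, -0.416]
contact_force: [1.2, -0.1, 0.9]
opening: 1.0
grasp_force: 0.0
```

```bash
python3 - <<'E'
from h import *
s=telemetry.sense();print(ing(s["eef_pos"][:2]))
rel((*(O-0.5*GX-275*GY),130),-23.9)
E
```

```text
[ -96.78174044 -140.71263087]
dp [2.405, 3.359, -0.052] rot [0.009, 0.018, 0.011] at [453.5, 12.5, 128.0] F [1.2, -0.1, 0.9]
```

>>> {"api": "play_rows", "payload": {
  "dp": [
    [0.48, 0.67, 0],
    [0.96, 1.34, 0],
    [1.44, 2.02, 0],
    [1.92, 2.69, 0],
    [2.4, 3.36, 0]
  ],
  "rot": [
    [0, 0, 0],
    [0, 0, 0],
    [0, 0, 0],
    [0, 0, 0],
    [0, 0, 0]
  ],
  "fingers": 0.6
}}

```text
clock: 10.83
eef_pos: [488.3, -150.7, 127.4]
tcp_rot: [-3.142, -0.001, -0.416]
contact_force: [0.9, 0.2, 0.3]
opening: 0.604
grasp_force: 0.0
```

>>> {"api": "play_rows", "payload": {
  "dp": [
    [0, 0, 0],
    [0, 0, 0],
    [0, 0, 0],
    [0, 0, 0],
    [0, 0, 0]
  ],
  "rot": [
    [0, 0, -1.1],
    [0, 0, -2.2],
    [0, 0, -3.3],
    [0, 0, -4.4],
    [0, 0, -5.5]
  ]
}}

```text
clock: 11.25
eef_pos: [488.0, -149.3, 127.0]
tcp_rot: [3.141, -0.0, 0.165]
contact_force: [0.5, -0.6, -0.9]
opening: 0.6
grasp_force: 0.0
```

>>> {"api": "play_rows", "payload": {
  "dp": [
    [0, 0, 0],
    [0, 0, 0],
    [0, 0, 0],
    [0, 0, 0],
    [0, 0, 0]
  ],
  "rot": [
    [0, 0, -1.1],
    [0, 0, -2.2],
    [0, 0, -3.3],
    [0, 0, -4.4],
    [0, 0, -5.5]
  ]
}}

```text
clock: 11.67
eef_pos: [488.1, -149.1, 127.1]
tcp_rot: [3.141, -0.0, 0.741]
contact_force: [-0.2, 0.7, -0.6]
opening: 0.595
grasp_force: 0.0
```

>>> {"api": "play_rows", "payload": {
  "dp": [
    [0, 0, 0],
    [0, 0, 0],
    [0, 0, 0],
    [0, 0, 0],
    [0, 0, 0]
  ],
  "rot": [
    [0, 0, -1.1],
    [0, 0, -2.2],
    [0, 0, -3.3],
    [0, 0, -4.0],
    [0, 0, -4.0]
  ]
}}

```text
clock: 12.08
eef_pos: [488.1, -149.2, 127.1]
tcp_rot: [3.141, 0.0, 1.158]
contact_force: [-0.0, -0.5, -1.1]
opening: 0.604
grasp_force: 0.0
```

```bash
python3 - <<'E'
from h import *
s=telemetry.sense();print(ing(s["eef_pos"][:2]))
rel((*(O-0.5*GX-275*GY),10),66.1)
f=optics.grab_frame("top"); np.savez("top4.npz",**f)
a=f["color"][165:315,310:490,::-1]
cv2.imwrite("pics/crop6.png",cv2.resize(a,None,fx=4,fy=4,interpolation=cv2.INTER_CUBIC))
E
```

```text
[   0.34459008 -274.52906565]
dp [-0.012, -0.022, 2.928] rot [0.002, 0.0, 0.041] at [488.1, -149.2, 127.1] F [-0.0, -0.5, -1.1]
```

View pics/crop6.png

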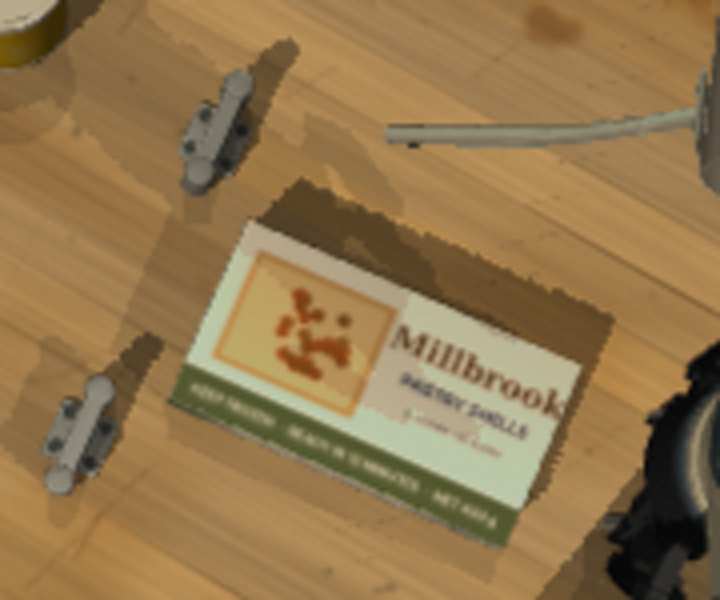

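All four top corners are visible: (250,222), (169,403), (502,546) and (581,364).

```bash
python3 - <<'E'
from h import *
f=dict(np.load("top4.npz"));P=ray(f,np.array([(250,222),(169,403),(502,546),(581,364)],float)/4+[309.6,164.6],46)
q=np.array([ing(p) for p in P]);print(q.round(1).tolist(),q.mean(0))
w=q[0]-q[3]+q[1]-q[2];print("yaw",np.degrees(np.arctan2(-w[0],w[1])))
B=ray(f,np.array([(197,188),(101,380)],float)/4+[309.6,164.6],42);print("gap",[ing(b) for b in B])
E
```

```text
[[55.1, -38.1], [-58.8, -37.8], [-55.8, -239.7], [56.5, -240.7]] [  -0.75922356 -139.06715826]
yaw 0.6147004035550974
gap [array([61.63189366, -2.3923731 ]), array([-62.32836953,   2.80193743])]
```

Centred now, at x −0.8 mm and 0.6° yaw. Next I'll push it through from the rear.

>>> {"api": "play_rows", "payload": {
  "dp": [
    [0, 0, 0.8],
    [0, 0, 1.6],
    [0, 0, 2.4],
    [0, 0, 2.9],
    [0, 0, 2.9]
  ],
  "rot": [
    [0, 0, 0.08],
    [0, 0, 0.08],
    [0, 0, 0.08],
    [0, 0, 0.08],
    [0, 0, 0.08]
  ]
}}

```text
clock: 12.55
eef_pos: [485.6, -148.5, 7.8]
tcp_rot: [-3.135, 0.001, 1.143]
contact_force: [-1.4, 0.5, 0.1]
opening: 0.601
grasp_force: 0.0
```

>>> {"api": "play_rows", "payload": {
  "dp": [
    [0.15, 0, 0],
    [0.3, 0, 0],
    [0.45, 0, 0],
    [0.6, 0, 0],
    [0.75, 0, 0]
  ],
  "rot": [
    [0, 0, 0],
    [0, 0, 0],
    [0, 0, 0],
    [0, 0, 0],
    [0, 0, 0]
  ]
}}

```text
clock: 12.97
eef_pos: [502.0, -121.9, 12.6]
tcp_rot: [3.139, -0.0, 1.146]
contact_force: [-1.6, -2.6, 2.6]
opening: 0.595
grasp_force: 1.6
```

>>> {"api": "play_rows", "payload": {
  "dp": [
    [0.15, 0, 0],
    [0.3, 0, 0],
    [0.45, 0, 0],
    [0.6, 0, 0],
    [0.75, 0, 0]
  ],
  "rot": [
    [0, 0, 0],
    [0, 0, 0],
    [0, 0, 0],
    [0, 0, 0],
    [0, 0, 0]
  ]
}}

```text
clock: 13.38
eef_pos: [513.5, -94.4, 11.3]
tcp_rot: [-3.141, 0.0, 1.146]
contact_force: [-1.0, -3.1, 2.1]
opening: 0.602
grasp_force: 1.6
```

>>> {"api": "play_rows", "payload": {
  "dp": [
    [0.15, 0, 0],
    [0.3, 0, 0],
    [0.45, 0, 0],
    [0.6, 0, 0],
    [0.75, 0, 0]
  ],
  "rot": [
    [0, 0, 0],
    [0, 0, 0],
    [0, 0, 0],
    [0, 0, 0],
    [0, 0, 0]
  ]
}}

```text
clock: 13.8
eef_pos: [525.8, -67.0, 11.2]
tcp_rot: [-3.141, 0.0, 1.146]
contact_force: [-1.2, -2.4, 1.8]
opening: 0.598
grasp_force: 1.5
```

```bash
python3 - <<'E'
from h import *
s=telemetry.sense();print(ing(s["eef_pos"][:2]),s["contact_force"])
f=optics.grab_frame("top"); np.savez("top5.npz",**f)
a=f["color"][140:290,270:450,::-1]
cv2.imwrite("pics/crop7.png",cv2.resize(a,None,fx=4,fy=4,interpolation=cv2.INTER_CUBIC))
E
```

```text
[   1.54911811 -184.1362177 ] [-1.17514307 -2.41903085  1.79376601]
```

View pics/crop7.png

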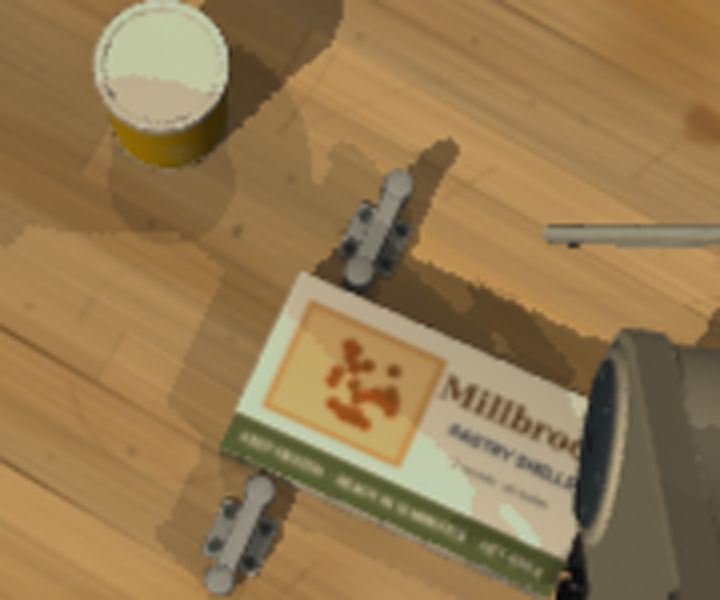

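The crop shows the carton's front, corners (305,272) and (221,452), already past the bar tips at (360,275) and (260,487). It is centred, so I'll continue.

>>> {"api": "play_rows", "payload": {
  "dp": [
    [0.15, 0, 0],
    [0.3, 0, 0],
    [0.45, 0, 0],
    [0.6, -0.01, 0],
    [0.75, -0.01, 0]
  ],
  "rot": [
    [0, 0, 0],
    [0, 0, 0],
    [0, 0, 0],
    [0, 0, 0],
    [0, 0, 0]
  ]
}}

```text
clock: 14.27
eef_pos: [537.7, -39.5, 11.2]
tcp_rot: [-3.141, 0.0, 1.146]
contact_force: [-0.8, -1.7, 1.1]
opening: 0.603
grasp_force: 1.0
```

>>> {"api": "play_rows", "payload": {
  "dp": [
    [0.15, 0, 0],
    [0.3, 0, 0],
    [0.45, 0, 0],
    [0.6, -0.01, 0],
    [0.75, -0.01, 0]
  ],
  "rot": [
    [0, 0, 0],
    [0, 0, 0],
    [0, 0, 0],
    [0, 0, 0],
    [0, 0, 0]
  ]
}}

```text
clock: 14.68
eef_pos: [549.7, -12.0, 11.2]
tcp_rot: [-3.141, 0.0, 1.146]
contact_force: [-1.1, -1.6, -2.1]
opening: 0.599
grasp_force: 0.8
```

>>> {"api": "play_rows", "payload": {
  "dp": [
    [0.15, 0, 0],
    [0.3, 0, 0],
    [0.45, 0, 0],
    [0.6, -0.01, 0],
    [0.75, -0.01, 0]
  ],
  "rot": [
    [0, 0, 0],
    [0, 0, 0],
    [0, 0, 0],
    [0, 0, 0],
    [0, 0, 0]
  ]
}}

```text
clock: 15.1
eef_pos: [561.8, 15.5, 11.3]
tcp_rot: [-3.142, 0.0, 1.146]
contact_force: [-0.3, -1.8, -1.6]
opening: 0.6
grasp_force: 0.8
```

>>> {"api": "play_rows", "payload": {
  "dp": [
    [0.15, 0, 0],
    [0.3, 0, 0],
    [0.45, 0, 0],
    [0.6, -0.01, 0],
    [0.75, -0.01, 0]
  ],
  "rot": [
    [0, 0, 0],
    [0, 0, 0],
    [0, 0, 0],
    [0, 0, 0],
    [0, 0, 0]
  ]
}}

```text
clock: 15.52
eef_pos: [573.8, 42.9, 11.3]
tcp_rot: [-3.141, 0.0, 1.146]
contact_force: [-0.0, -1.7, -0.4]
opening: 0.597
grasp_force: 0.9
```

>>> {"api": "play_rows", "payload": {
  "dp": [
    [0.15, 0, 0],
    [0.3, 0, 0],
    [0.45, 0, 0],
    [0.6, -0.01, 0],
    [0.75, -0.01, 0]
  ],
  "rot": [
    [0, 0, 0],
    [0, 0, 0],
    [0, 0, 0],
    [0, 0, 0],
    [0, 0, 0]
  ]
}}

```text
clock: 15.93
eef_pos: [585.8, 70.5, 11.3]
tcp_rot: [-3.141, 0.0, 1.146]
contact_force: [0.0, -2.2, -1.5]
opening: 0.599
grasp_force: 1.0
```

>>> {"api": "play_rows", "payload": {
  "dp": [
    [0.15, 0, 0],
    [0.3, 0, 0],
    [0.45, 0, 0],
    [0.6, -0.01, 0],
    [0.75, -0.01, 0]
  ],
  "rot": [
    [0, 0, 0],
    [0, 0, 0],
    [0, 0, 0],
    [0, 0, 0],
    [0, 0, 0]
  ]
}}

```text
clock: 16.35
eef_pos: [597.8, 97.9, 11.3]
tcp_rot: [-3.141, 0.0, 1.146]
contact_force: [-0.3, -2.2, 0.2]
opening: 0.6
grasp_force: 1.1
```

```bash
python3 - <<'E'
from h import *
s=telemetry.sense();print(ing(s["eef_pos"][:2]),s["contact_force"])
E
```

```text
[ 0.62246372 -4.16903313] [-0.28806653 -2.15075774  0.18975681]
```

>>> {"api": "play_rows", "payload": {
  "dp": [
    [0.15, 0, 0],
    [0.3, 0, 0],
    [0.42, 0, 0],
    [0.5, 0, 0],
    [0.55, 0, 0]
  ],
  "rot": [
    [0, 0, 0],
    [0, 0, 0],
    [0, 0, 0],
    [0, 0, 0],
    [0, 0, 0]
  ]
}}

```text
clock: 16.77
eef_pos: [606.9, 117.9, 11.3]
tcp_rot: [3.141, -0.0, 1.146]
contact_force: [-0.9, -2.5, 1.5]
opening: 0.597
grasp_force: 1.5
```

>>> {"api": "play_rows", "payload": {
  "dp": [
    [-0.2, 0, 0],
    [-0.5, 0, 0],
    [-0.6, 0, -0.8],
    [-0.6, 0, -1.7],
    [-0.6, 0, -2.6]
  ],
  "rot": [
    [0, 0, 0],
    [0, 0, 0],
    [0, 0, 0],
    [0, 0, 0],
    [0, 0, 0]
  ]
}}

```text
clock: 17.18
eef_pos: [595.2, 94.0, 115.6]
tcp_rot: [-3.139, 0.001, 1.145]
contact_force: [0.1, 0.3, -0.5]
opening: 0.6
grasp_force: 0.0
```

>>> {"api": "play_rows", "payload": {
  "dp": [
    [-0.9, 0, 0],
    [-1.8, 0, 0],
    [-2.7, 0, 0],
    [-3.6, 0, 0],
    [-4.5, 0, 0]
  ],
  "rot": [
    [0, 0, 0],
    [0, 0, 0],
    [0, 0, 0],
    [0, 0, 0],
    [0, 0, 0]
  ]
}}

```text
clock: 17.6
eef_pos: [520.9, -70.4, 115.4]
tcp_rot: [3.141, -0.0, 1.146]
contact_force: [0.5, -0.5, -0.3]
opening: 0.599
grasp_force: 0.0
```

```bash
python3 - <<'E'
from h import *
f=optics.grab_frame("top"); np.savez("top6.npz",**f)
a=f["color"][110:290,200:416,::-1]
cv2.imwrite("pics/crop8.png",cv2.resize(a,None,fx=3,fy=3,interpolation=cv2.INTER_CUBIC))
E
```

```text
(no output)
```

View pics/crop8.png

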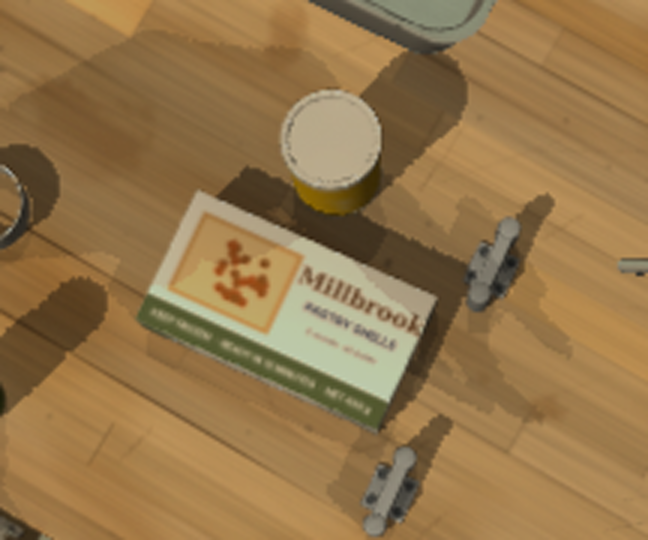

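The rear top corners, at (437,297) and (378,430), are clearly past the bars, and the drum at (331,138) hasn't moved. I'll check the rear corner positions and then hand in.

```bash
python3 - <<'E'
from h import *
f=dict(np.load("top6.npz"));P=ray(f,np.array([(437,297),(378,430)],float)/3+[199.6,109.6],46)
q=[ing(p) for p in P];print(q)
if min(x[1] for x in q)>16: print(r.sign_off())
E
```

```text
[array([54.60652733, 28.83042824]), array([-57.33855124,  28.12859069])]
the job is handed in; nothing more can be done
None
```

The carton went flat through the opening, with its rear end measured about 28 mm past the guard's centre line; the drum and jar were left alone, and the job was handed in at about 18 s, with no verdict shown.

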